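# Hang the last mug on the turning mug stand

### The arm

A 6-joint arm with a two-finger parallel gripper is mounted at the origin on the work surface. World frame = base frame: x ahead of the robot, y to its left, z up, the work surface at z = 0. Lengths are in m, angles in rad, forces in N, time in s.
With the tool pointing down it reaches from about 0.3 to 0.875 m from the base axis. Payload 6.4 kg.
Tool frame: the origin (TCP) lies midway between the tips of the shut fingers; the grasp point (between the pads) lies 19 mm behind it; z points along the fingers, y is the line along which they close (so a half turn about z gives the same grasp; the last joint's range is limited). The gripper opens to 85 mm and grips with 20 to 120 N. Pads are 22 mm wide; open, the fingers measure 114 mm over their backs; the gripper's body (76 mm by 85 mm) begins 54 mm behind the grasp point. The pads swing forward as they close: fully open they stand 13 mm farther back than shut.
Start: joints at [0.923, 0.181, 1.607, -0, 1.354, -0.206], TCP at [0.246, 0.52, 0.231] pointing down, gripper open.
Joint ranges: [-2.99, 2.99], [-0.89, 2.07], [0.3, 2.58], [-1.14, 4.28], [0, 2.63], [-3.12, 3.12]. Speed limits (rad/s): [2.57, 2.57, 3.01, 3.14, 3.14, 3.14].

### API

Orientations are given as a unit quaternion [w, x, y, z].
In Python, from bench import get_obs, camera, hand_in gives the robot as it stands.
- The arm moves only by the tool carry_out, never from a script. Its argument "plan" is a list that holds one entry, the list of rows, each a list of 7 numbers: the shift along the world's x, y, z in m, then the turn, a rotation vector about the world's x, y, z in rad, then the opening, from 0 (shut) to 1 (fully open). In form: [[[x, y, z, rx, ry, rz, hand], ...]]. A call has exactly 5 rows; each row is the pose to reach, as a shift and turn from the pose commanded when the call began; what a row does not reach only later rows make up. A row lasts 1/12 s, in which the tool goes at most 41.7 mm and 7.16 degrees, less where a joint would pass 70% of its speed; a pose out of reach is approached as far as the arm can. A call with a gripper value outside its range is refused whole. The fingers move at their own pace and stop on an object; the grip force is fixed at half the most. Time passes only in rows, so rows that repeat a pose let the fingers close, or fill a call up. It gives the time, the measured TCP pose, the force, the opening and the grip force at its end, in the units of the state.
- get_obs(): the state, without advancing time (a new reading comes with each control period).
- camera(name): name is "scene" or "side" or "wrist"; returns a dict with "pixels" (400x640x3 uint8, red, green, blue), "z_map" (400x640 float32, m along the optical axis (not along the pixel's ray), 0 where there is no reading), "camera_matrix" (3x3 intrinsics, pixels), "cam_to_world" (4x4, takes a point from camera to world coordinates). Camera axes: x right, y up, looking along -z (the intrinsics and any distortion apply to the point x, -y, -z); pixel columns grow to the right and rows downward; lengths in m; the calibration is good to about 2 mm. A picture is of the moment at which its call begins.
- hand_in(): hands the job in; it is judged then, once.
The state is a dict: "time_s": time; "q": joint angles; "dq": joint speeds; "joint_efforts": joint torques, N m; "eef_pos": TCP position; "eef_rot": TCP orientation; "wrist_force": force on the tool from outside, world axes, zero at the start; "torque": the same for the moment, N m; "opening": opening from 0.0 (shut) to 1.0 (fully open); "grasp_force": force on a finger pad.
Only numpy, scipy, OpenCV 4.12 (cv2) and the standard library are available. Lean on these libraries where they do the work, as an engineer would, in place of code of your own. Each camera call takes 0.05 s, during which the arm holds its last target. There are 200 camera calls.

### The job

One hook of the turning mug stand is empty. Turn the stand until that hook faces the front (the robot's side of the counter), then hang the mug that stands on the counter on it by its handle and let it go, so that it hangs there freely. Leave the soap pump, the pepper mill and the butter dish where they are.

Things in the scene. Friction and masses are not known exactly. Their poses are not given: they have to be found in the camera images.
- stand: Foot of the mug stand, fixed to the counter: a wooden disc 160 mm across and 14 mm thick with a bearing on it up to z 22 mm. Origin: centre of the underside, on the upright turning axis. Its axes stay parallel to the world's; its front is -x.
- carousel: Turning part, dark steel: 14 mm column, wooden knob (28 mm, top at 235 mm), three 7 mm wire hooks 120 deg apart. Turns both ways, no stops, stays put (0.1 N m friction). Origin on the axis, 22 mm up. Its -x is the empty hook; the others carry mugs. A hook leaves the column 12 mm above its seat, dips to the seat 78 mm out, ends in an upturned tip. Push hooks, knob or hung mugs to turn it.
- hook_seat (a point): Centre of the wire at the lowest point of the empty hook, 78 mm from the turning axis and 190 mm above the counter: where a handle comes to rest.
- hook_tip (a point): End of the upturned tip of the empty hook, 97 mm from the turning axis, 210 mm above the counter. It turns with the carousel and shows which way the empty hook faces.
- mug: Loose mug, white, 76 mm across, 86 tall, wall 4.5, 0.2-0.4 kg, upright on the counter. Origin: centre of underside; z up, handle at +y: 9 mm bar in the y-z plane, out to y 74.5; its opening, y 38-65, z 23-63, is open along x. The rim can be pinched from above across from the handle. Let go on a hook, it swings down, handle on top, axis about level, and swings a while, less if tipped first.
- handle_eye (a point): Middle of the opening of the loose mug's handle, at y 52, z 43.5 mm in the mug's frame.
- hung_mug_a: One of the two equal mugs already on the stand, hanging handle up with its axis level, lowest point about 85 mm above the counter. It swings on its hook and cannot be taken off. Origin: where the inside of its handle lies on the hook.
- hung_mug_b: The other mug already on the stand, likewise.
- soap_pump: Bystander: amber soap bottle with black pump, 62 mm across, 183 mm tall. Origin: centre of the underside.
- pepper_mill: Bystander: turned dark wooden pepper mill, 54 mm across, 147 mm tall. Origin: centre of the underside.
- butter_dish: Bystander: white covered butter dish, 100 x 175 x 76 mm. Origin: centre of the underside.

How it is judged:
By the outcome, as a careful person would: the job done as asked, in the order asked, and still so for the second after the job is handed in, with the robot touching nothing.
It also fails if it takes over 72 s, if anything falls off the work surface, if the arm or the gripper's body presses on something with over 40 N, if the wrist force passes 120 N, or if a joint passes its speed limit or range.

## Working session

There is one attempt and no reset: what is moved stays moved. The work goes in short steps, Python scripts to look and compute and a tool call to move; the robot and the scene stay as the last step left them, time stands still between calls to the robot, and variables do not carry over. Pictures are saved under pics/ and viewed, at most 10 in all, crops included, and the job is handed in when it is done.

Besides the shell and the picture viewer there is one more tool, called by a JSON object that holds its "op" and its "data". carry_out: Moves the arm, as the interface text tells. Its arguments: {"type":"object","properties":{"plan":{"type":"array","items":{"type":"array","items":{"type":"array","items":{"type":"number"}}}}},"required":["plan"]}

```bash
mkdir -p pics; cat > h.py <<'E'
import numpy as np, cv2
from bench import get_obs, camera, hand_in
def cloud(c):
    z=c["z_map"];K=c["camera_matrix"];h,w=z.shape
    u,v=np.meshgrid(np.arange(w),np.arange(h))
    P=np.stack([(u-K[0,2])/K[0,0]*z,-(v-K[1,2])/K[1,1]*z,-z],-1)
    T=np.array(c["cam_to_world"]);W=P@T[:3,:3].T+T[:3,3];W[z<=0]=np.nan
    return W
def save(c,n): cv2.imwrite(f"pics/{n}.png",c["pixels"][:,:,::-1])
E
python3 - <<'E'
from h import *
o=get_obs();print(o)
a=camera("scene");b=camera("side")
cv2.imwrite("pics/a.png",a["pixels"][:,:,::-1]);cv2.imwrite("pics/b.png",b["pixels"][:,:,::-1])
np.savez("ab.npz",a=cloud(a),b=cloud(b))
for c in(a,b):print(np.round(c["cam_to_world"],3).tolist(),c["camera_matrix"].tolist(), [k for k in c])
E
```

```text
{'time_s': 0.0, 'q': array([ 9.22669893e-01,  1.81563718e-01,  1.60799912e+00,  5.01710341e-07,
        1.35378376e+00, -2.06276836e-01]), 'dq': array([-0.00049366,  0.00015935, -0.00143814,  0.00143853, -0.00249832,
        0.00084904]), 'joint_efforts': array([-1.71003771e-04, -4.44881094e+01, -3.51334262e+01, -3.60197037e-04,
        8.89750459e-03, -4.19850480e-06]), 'eef_pos': array([0.24551293, 0.51934778, 0.23037569]), 'eef_rot': array([-3.63574613e-04,  2.19132007e-01,  9.75694826e-01, -7.98055486e-04]), 'wrist_force': array([ 1.50245676,  0.17907978, -0.70374484]), 'torque': array([ 0.03575292, -0.04410276,  0.02780335]), 'grasp_force': 0.0, 'opening': 1.0016488737711564}
[[-0.626, -0.661, 0.414, 1.209], [0.78, -0.529, 0.333, 0.485], [-0.001, 0.532, 0.847, 1.331], [0.0, 0.0, 0.0, 1.0]] [[405.8639285120429, 0.0, 320.6342944173971], [0.0, 405.8639285120429, 197.7771427639847], [0.0, 0.0, 1.0]] ['pixels', 'z_map', 'camera_matrix', 'cam_to_world']
[[0.703, 0.529, -0.476, 0.108], [-0.711, 0.52, -0.473, -0.543], [-0.003, 0.671, 0.742, 0.967], [0.0, 0.0, 0.0, 1.0]] [[361.18405431206816, 0.0, 317.88653745311774], [0.0, 361.18405431206816, 195.84954311052084], [0.0, 0.0, 1.0]] ['pixels', 'z_map', 'camera_matrix', 'cam_to_world']
```

View pics/a.png

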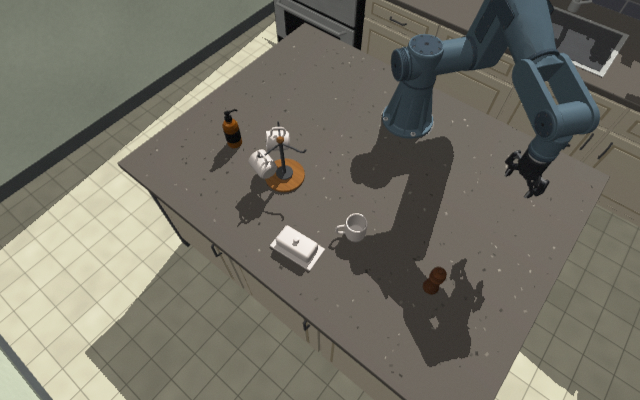

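View pics/b.png

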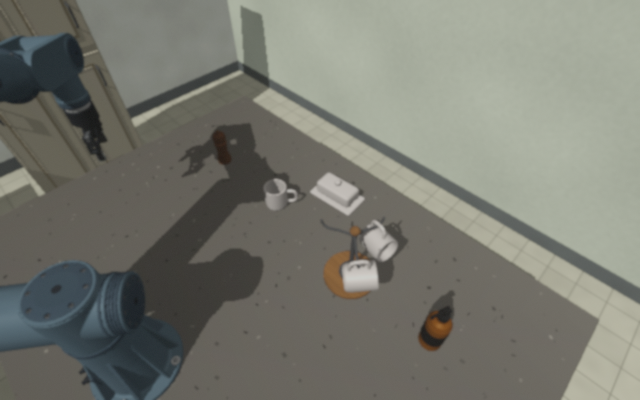

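The scene view shows the mug at (355,228) with its handle to the left at (341,229), the stand disc at (284,176), the empty hook ending near (305,152), soap at (232,130), butter dish at (297,245) and mill at (435,280). The side view has the mug at (276,195), the empty hook ending near (322,222) and the knob at (355,231).

```bash
python3 - <<'E'
from h import *
d=np.load("ab.npz")
def reg(W,u0,u1,v0,v1,z0,z1):
    p=W[v0:v1,u0:u1].reshape(-1,3);return p[(p[:,2]>z0)&(p[:,2]<z1)]
def circ(p):
    A=np.c_[2*p[:,:2],np.ones(len(p))];s=np.linalg.lstsq(A,(p[:,:2]**2).sum(1),rcond=None)[0];return s[:2],np.sqrt(s[2]+s[0]**2+s[1]**2)
f=lambda p:(len(p),np.round(p.min(0),3),np.round(p.max(0),3),np.round(np.median(p,0),3)) if len(p) else 0
for n,M,K,H,S in(("a",(330,375,205,250),(270,290,120,145),(255,315,115,180),(255,310,150,200)),("b",(258,302,172,215),(340,370,220,245),(310,400,210,270),(318,385,240,300))):
    W=d[n];print(n)
    m=reg(W,*M,.03,.1);r=m[m[:,2]>.080];print("mug",f(m),"rim",circ(r),f(r))
    c=circ(r)[0];hd=m[np.hypot(*(m[:,:2]-c).T)>.046];print("handle",f(hd),hd.mean(0), np.degrees(np.arctan2(*(hd.mean(0)-[*c,0])[[1,0]])))
    k=reg(W,*K,.222,.245);print("knob",f(k),k.mean(0))
    s=reg(W,*S,.01,.017);print("disc",f(s),circ(s))
    h=reg(W,*H,.18,.22);
    kc=k.mean(0)
    q=h[:,:2]-kc[:2];R=np.hypot(*q.T);far=R>.05
    for t in range(-180,180,15):
        a=np.degrees(np.arctan2(q[:,1],q[:,0]));i=far&(a>=t)&(a<t+15)
        if i.sum():print(t,i.sum(),np.round(R[i].max(),3),np.round(h[i].mean(0),3),np.round(a[i].mean(),1))
for n,R in(("soap",(210,245,100,155)),("butter",(265,330,220,275)),("mill",(418,450,262,298))):print(n,f(reg(d["a"],*R,.02,.25)))
E
```

```text
a
mug (400, array([0.562, 0.101, 0.03 ]), array([0.655, 0.193, 0.091]), array([0.61 , 0.151, 0.066])) rim (array([0.60112451, 0.15514654]), np.float64(0.03566398975683837)) (99, array([0.562, 0.117, 0.08 ]), array([0.639, 0.192, 0.091]), array([0.599, 0.156, 0.086]))
handle (31, array([0.634, 0.101, 0.031]), array([0.655, 0.122, 0.076]), array([0.646, 0.108, 0.062])) [0.64605078 0.10933531 0.05718442] -45.55879081252718
knob (40, array([ 0.555, -0.228,  0.223]), array([ 0.58 , -0.204,  0.24 ]), array([ 0.57 , -0.215,  0.231])) [ 0.56971244 -0.21477061  0.2304823 ]
disc (480, array([ 0.488, -0.29 ,  0.01 ]), array([ 0.646, -0.072,  0.017]), array([ 0.57 , -0.195,  0.014])) (array([ 0.56608664, -0.21350968]), np.float64(0.061246090715715226))
-150 17 0.094 [ 0.505 -0.264  0.195] -142.7
-135 32 0.101 [ 0.516 -0.277  0.202] -130.4
-120 12 0.09 [ 0.534 -0.29   0.195] -115.1
-45 8 0.086 [ 0.639 -0.26   0.192] -32.8
-30 25 0.096 [ 0.638 -0.239  0.199] -19.3
-15 29 0.095 [ 0.647 -0.227  0.198] -8.8
0 2 0.083 [ 0.651 -0.213  0.184] 1.0
105 28 0.097 [ 0.546 -0.146  0.198] 109.0
b
mug (542, arr
[... 770 characters left out ...]
2] -150.4
-150 36 0.08 [ 0.504 -0.266  0.194] -142.0
-135 61 0.096 [ 0.516 -0.277  0.2  ] -129.9
-120 28 0.084 [ 0.531 -0.293  0.194] -114.2
-45 16 0.089 [ 0.634 -0.264  0.188] -32.1
-30 27 0.087 [ 0.637 -0.252  0.2  ] -23.4
-15 67 0.101 [ 0.641 -0.234  0.198] -9.9
0 6 0.081 [ 0.643 -0.217  0.188] 2.1
90 25 0.098 [ 0.546 -0.148  0.197] 103.5
105 30 0.1 [ 0.541 -0.143  0.197] 106.2
soap (446, array([ 0.532, -0.522,  0.02 ]), array([ 0.604, -0.462,  0.188]), array([ 0.579, -0.481,  0.109]))
butter (877, array([ 0.733, -0.042,  0.02 ]), array([0.818, 0.101, 0.08 ]), array([0.784, 0.036, 0.059]))
mill (374, array([0.585, 0.45 , 0.02 ]), array([0.631, 0.5  , 0.153]), array([0.618, 0.475, 0.116]))
```

{"op": "carry_out", "data": {"plan": [[[0.018,-0.033,0.004,0.06,0,0,0],[0.036,-0.066,0.008,0.12,0,0,0],[0.054,-0.1,0.012,0.18,0,0,0],[0.072,-0.133,0.016,0.24,0,0,0],[0.09,-0.167,0.02,0.3,0,0,0]]]}}

```text
time_s: 0.52
eef_pos: [0.3358, 0.3517, 0.2514]
eef_rot: [-0.032, 0.216, 0.965, 0.147]
wrist_force: [1.1, 0.2, -0.2]
opening: 0.298
grasp_force: 0.0
```

```bash
python3 - <<'E'
from h import *
from scipy.spatial.transform import Rotation as R
o=get_obs();q=o['q'];print(np.round(q,3),o['eef_pos'],o['eef_rot'])
M=R.from_quat(np.roll(o['eef_rot'],-1)).as_matrix();print(M.round(3))
for s in(1,-1):
  for s6 in (1,-1):
    print(s,s6,(R.from_euler('Z',q[0])*R.from_euler('Y',q[1]+q[2])*R.from_euler('Z',s*q[3])*R.from_euler('Y',q[4])*R.from_euler('Z',s6*q[5])).as_matrix().round(3).tolist())
E
```

```text
[ 0.37  -0.186  1.961  0.296  1.265 -0.836] [0.33578639 0.35174958 0.2514057 ] [-0.03238533  0.21577947  0.96470369  0.14743538]
[[-0.905  0.426  0.001]
 [ 0.407  0.863  0.298]
 [ 0.126  0.27  -0.954]]
1 1 [[-0.426, -0.905, 0.001], [-0.863, 0.407, 0.298], [-0.27, 0.126, -0.954]]
1 -1 [[-0.858, 0.514, 0.001], [0.491, 0.818, 0.298], [0.153, 0.256, -0.954]]
-1 1 [[-0.301, -0.932, 0.202], [-0.941, 0.257, -0.219], [0.153, -0.256, -0.954]]
-1 -1 [[-0.897, 0.393, 0.202], [0.35, 0.911, -0.219], [-0.27, -0.126, -0.954]]
```

{"op": "carry_out", "data": {"plan": [[[0.018,-0.033,0,-0.06,0,0,0],[0.036,-0.067,0,-0.12,0,0,0],[0.054,-0.1,0,-0.18,0,0,0],[0.072,-0.134,0,-0.24,0,0,0],[0.09,-0.167,0,-0.3,0,0,0]]]}}

```text
time_s: 0.93
eef_pos: [0.4264, 0.1837, 0.2514]
eef_rot: [0.0, 0.219, 0.976, -0.001]
wrist_force: [-0.2, 0.2, -0.2]
opening: 0.002
grasp_force: 0.0
```

{"op": "carry_out", "data": {"plan": [[[0.018,-0.033,0,0,0,0,0],[0.036,-0.067,0,0,0,0,0],[0.054,-0.1,0,0,0,0,0],[0.072,-0.134,0,0,0,0,0],[0.09,-0.167,0,0,0,0,0]]]}}

```text
time_s: 1.35
eef_pos: [0.5162, 0.017, 0.251]
eef_rot: [-0.0, 0.219, 0.976, 0.0]
wrist_force: [1.9, 0.5, 0.1]
opening: -0.002
grasp_force: 0.0
```

{"op": "carry_out", "data": {"plan": [[[0.018,-0.034,0,0,0,0,0],[0.036,-0.068,0,0,0,0,0],[0.054,-0.102,0,0,0,0,0],[0.072,-0.136,0,0,0,0,0],[0.091,-0.169,0,0,0,0,0]]]}}

```text
time_s: 1.77
eef_pos: [0.6071, -0.1521, 0.2507]
eef_rot: [-0.0, 0.219, 0.976, 0.0]
wrist_force: [1.4, 1.1, 0.7]
opening: 0.003
grasp_force: 0.0
```

{"op": "carry_out", "data": {"plan": [[[0,0,0,0,0,0,0],[0,0,-0.02,0,0,0,0],[0,0,-0.04,0,0,0,0],[0,0,-0.06,0,0,0,0],[0,0,-0.07,0,0,0,0]]]}}

```text
time_s: 2.18
eef_pos: [0.6051, -0.1492, 0.1779]
eef_rot: [-0.002, 0.219, 0.976, 0.001]
wrist_force: [-0.6, -1.0, -0.6]
opening: 0.0
grasp_force: 0.0
```

{"op": "carry_out", "data": {"plan": [[[-0.014,0.002,0,0,0,0,0],[-0.027,0.004,0,0,0,0,0],[-0.04,0.006,0,0,0,0,0],[-0.0495,0.0054,0,0,0,0,0],[-0.059,0.0035,0,0,0,0,0]]]}}

```text
time_s: 2.6
eef_pos: [0.5478, -0.1464, 0.1818]
eef_rot: [0.001, 0.219, 0.976, 0.0]
wrist_force: [2.7, -0.2, 0.2]
opening: -0.001
grasp_force: 0.9
```

{"op": "carry_out", "data": {"plan": [[[-0.007,-0.0023,0,0,0,0,0],[-0.014,-0.0055,0,0,0,0,0],[-0.021,-0.0093,0,0,0,0,0],[-0.027,-0.0138,0,0,0,0,0],[-0.0326,-0.0189,0,0,0,0,0]]]}}

```text
time_s: 3.02
eef_pos: [0.5148, -0.1661, 0.1814]
eef_rot: [0.0, 0.219, 0.976, 0.0]
wrist_force: [1.6, 1.0, 0.6]
opening: 0.003
grasp_force: 0.8
```

{"op": "carry_out", "data": {"plan": [[[-0.0043,-0.0047,0,0,0,0,0],[-0.0082,-0.0097,0,0,0,0,0],[-0.0116,-0.0151,0,0,0,0,0],[-0.0146,-0.0207,0,0,0,0,0],[-0.0161,-0.0243,0,0,0,0,0]]]}}

```text
time_s: 3.43
eef_pos: [0.4986, -0.1906, 0.1811]
eef_rot: [-0.0, 0.219, 0.976, 0.0]
wrist_force: [0.9, 1.6, 0.1]
opening: -0.0
grasp_force: 0.6
```

```bash
cat >> h.py <<'E'
AX=np.array([.567,-.217])
def hooks():
    for n in("scene","side"):
        c=camera(n);W=cloud(c).reshape(-1,3);col=c["pixels"].reshape(-1,3).astype(int)
        q=W[:,:2]-AX;R=np.hypot(*q.T);a=np.degrees(np.arctan2(q[:,1],q[:,0]))%360
        i=(R>.045)&(R<.105)&(W[:,2]>.18)&(W[:,2]<.216)
        print(n,[(t,int(j.sum()),round(R[j].max(),3),W[j].mean(0).round(3).tolist(),round(a[j].mean(),1)) for t in range(0,360,10) if (j:=i&(a>=t)&(a<t+10)).sum()>2])
    return c
E
python3 - <<'E'
from h import *
o=get_obs();print(o['q'].round(3),o['eef_pos'],o['wrist_force'])
hooks();save(camera("scene"),"c")
E
```

```text
[-0.587  0.141  1.759 -0.     1.242 -1.716] [ 0.49858866 -0.19057474  0.18110947] [0.88797824 1.5604261  0.1375199 ]
scene [(30, 14, np.float64(0.088), [0.637, -0.17, 0.194], np.float64(34.2)), (40, 14, np.float64(0.084), [0.619, -0.164, 0.201], np.float64(45.6)), (50, 24, np.float64(0.098), [0.611, -0.157, 0.2], np.float64(53.5)), (60, 10, np.float64(0.085), [0.602, -0.143, 0.192], np.float64(64.5)), (140, 10, np.float64(0.079), [0.506, -0.18, 0.199], np.float64(148.9)), (150, 14, np.float64(0.077), [0.507, -0.188, 0.2], np.float64(154.6)), (160, 6, np.float64(0.066), [0.507, -0.203, 0.198], np.float64(167.0)), (170, 8, np.float64(0.066), [0.511, -0.209, 0.198], np.float64(172.4)), (270, 3, np.float64(0.079), [0.579, -0.293, 0.192], np.float64(279.0)), (280, 12, np.float64(0.083), [0.587, -0.283, 0.198], np.float64(287.1)), (290, 29, np.float64(0.1), [0.598, -0.288, 0.201], np.float64(293.6)), (300, 9, np.float64(0.084), [0.614, -0.282, 0.202], np.float64(305.7)), (310, 11, np.float64(0.086), [0.624, -0.276, 0.192], np.float64(313.8))]
side [(30, 23, np.float64(0.085), [0.632, -0.171, 0.193], np.float64(35.3)), (40, 16, np.float64(0.081), [0.621, -0.162, 0.201], np.float64(45.4)), (50, 39, np.float64(0.094), [0.61, -0.159, 0.198], np.float64(53.4)), (150, 7, np.float64(0.085), [0.488, -0.186, 0.201], np.float64(158.4)), (160, 23, np.float64(0.085), [0.488, -0.195, 0.196], np.float64(164.8)), (170, 33, np.float64(0.1), [0.483, -0.209, 0.198], np.float64(174.4)), (270, 17, np.float64(0.085), [0.579, -0.297, 0.187], np.float64(278.2)), (280, 31, np.float64(0.089), [0.587, -0.287, 0.197], np.float64(286.1)), (290, 66, np.float64(0.101), [0.597, -0.287, 0.199], np.float64(292.9)), (300, 12, np.float64(0.084), [0.612, -0.283, 0.202], np.float64(304.4))]
```

View pics/c.png

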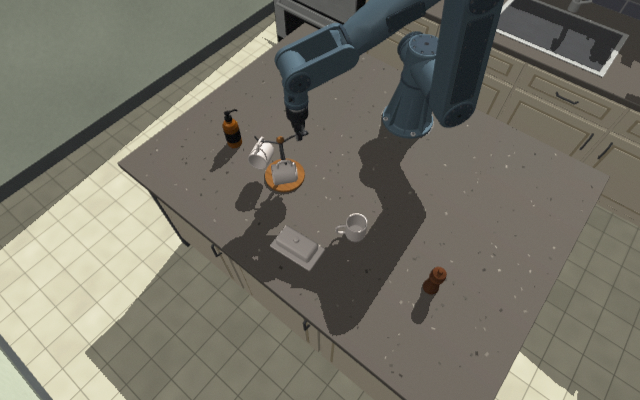

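{"op": "carry_out", "data": {"plan": [[[-0.0012,-0.0033,0,0,0,0,0],[-0.0023,-0.0066,0,0,0,0,0],[-0.0023,-0.0066,0,0,0,0,0],[-0.0023,0.01,0,0,0,0,0],[-0.0023,0.0234,0,0,0,0,0]]]}}

```text
time_s: 4.0
eef_pos: [0.4967, -0.1664, 0.1812]
eef_rot: [-0.0, 0.22, 0.976, -0.0]
wrist_force: [0.5, -0.4, 0.1]
opening: 0.002
grasp_force: 0.0
```

{"op": "carry_out", "data": {"plan": [[[0,0,0.02,0,0,0,0],[0,0,0.04,0,0,0,0],[0,0,0.06,0,0,0,0],[0,0,0.07,0,0,0,0],[0,0,0.07,0,0,0,0]]]}}

```text
time_s: 4.42
eef_pos: [0.4981, -0.1668, 0.254]
eef_rot: [0.002, 0.219, 0.976, -0.001]
wrist_force: [0.8, -0.1, -0.0]
opening: 0.003
grasp_force: 0.0
```

{"op": "carry_out", "data": {"plan": [[[0.005,0.023,0,0,0,-0.12,0.5],[0.01,0.046,0,0,0,-0.24,0.5],[0.016,0.069,0,0,0,-0.36,0.5],[0.021,0.092,0,0,0,-0.48,0.5],[0.026,0.1155,0,0,0,-0.6,0.5]]]}}

```text
time_s: 4.83
eef_pos: [0.5223, -0.0497, 0.2497]
eef_rot: [-0.001, 0.5, 0.866, -0.0]
wrist_force: [-0.5, 0.0, 0.1]
opening: 0.501
grasp_force: 0.0
```

{"op": "carry_out", "data": {"plan": [[[0.005,0.023,0,0,0,-0.12,0.5],[0.01,0.046,0,0,0,-0.24,0.5],[0.016,0.069,0,0,0,-0.36,0.5],[0.021,0.092,0,0,0,-0.48,0.5],[0.026,0.1155,0,0,0,-0.6,0.5]]]}}

```text
time_s: 5.25
eef_pos: [0.5482, 0.0658, 0.2496]
eef_rot: [-0.001, 0.734, 0.679, -0.001]
wrist_force: [-0.5, -0.2, 0.2]
opening: 0.496
grasp_force: 0.0
```

{"op": "carry_out", "data": {"plan": [[[0.005,0.023,0,0,0,-0.12,0.5],[0.01,0.046,0,0,0,-0.24,0.5],[0.016,0.069,0,0,0,-0.36,0.5],[0.021,0.092,0,0,0,-0.48,0.5],[0.026,0.1155,0,0,0,-0.6,0.5]]]}}

```text
time_s: 5.67
eef_pos: [0.5742, 0.1812, 0.2494]
eef_rot: [-0.0, 0.902, 0.432, -0.001]
wrist_force: [0.6, 0.6, -0.2]
opening: 0.499
grasp_force: 0.0
```

{"op": "carry_out", "data": {"plan": [[[0,0,-0.015,0,0,-0.07,0.5],[0,0,-0.035,0,0,-0.14,0.5],[0,0,-0.06,0,0,-0.14,0.5],[0,0,-0.08,0,0,-0.14,0.5],[0,0,-0.09,0,0,-0.14,0.5]]]}}

```text
time_s: 6.08
eef_pos: [0.5721, 0.1799, 0.1565]
eef_rot: [-0.001, 0.929, 0.371, -0.003]
wrist_force: [0.1, -0.3, -0.2]
opening: 0.503
grasp_force: 0.0
```

```bash
python3 - <<'E'
from h import *
from scipy.spatial.transform import Rotation as R
o=get_obs();print(o['q'].round(3),o['eef_pos'],o['wrist_force'])
M=R.from_quat(np.roll(o['eef_rot'],-1)).as_matrix();print(M.round(3).tolist())
hooks();c=camera("wrist");save(c,"w1")
W=cloud(c).reshape(-1,3);p=W[(W[:,2]>.075)&(W[:,2]<.093)&(np.hypot(W[:,0]-.6,W[:,1]-.1546)<.06)]
print(len(p),p.min(0),p.max(0))
A=np.c_[2*p[:,:2],np.ones(len(p))];s=np.linalg.lstsq(A,(p[:,:2]**2).sum(1),rcond=None)[0];print(s[:2],np.sqrt(s[2]+s[0]**2+s[1]**2))
E
```

```text
[ 0.107  0.313  1.603 -0.     1.232  0.918] [0.5720826  0.17992244 0.15653206] [ 0.14826286 -0.28255078 -0.20218103]
[[0.725, 0.689, -0.007], [0.689, -0.725, -0.001], [-0.005, -0.004, -1.0]]
scene [(30, 8, np.float64(0.089), [0.634, -0.165, 0.192], np.float64(37.4)), (40, 12, np.float64(0.086), [0.625, -0.16, 0.2], np.float64(44.7)), (50, 26, np.float64(0.097), [0.607, -0.157, 0.201], np.float64(56.5)), (60, 14, np.float64(0.086), [0.598, -0.149, 0.195], np.float64(65.1)), (70, 6, np.float64(0.087), [0.593, -0.139, 0.188], np.float64(71.6)), (170, 27, np.float64(0.098), [0.489, -0.213, 0.2], np.float64(177.0)), (280, 4, np.float64(0.078), [0.589, -0.29, 0.191], np.float64(286.7)), (290, 28, np.float64(0.099), [0.601, -0.284, 0.201], np.float64(297.1)), (300, 14, np.float64(0.094), [0.611, -0.282, 0.203], np.float64(303.8)), (310, 14, np.float64(0.086), [0.626, -0.273, 0.196], np.float64(316.2)), (320, 3, np.float64(0.086), [0.634, -0.267, 0.188], np.float64(323.1))]
side [(30, 12, np.float64(0.083), [0.63, -0.169, 0.19], np.float64(37.3)), (40, 15, np.float64(0.083), [0.623, -0.162, 0.2], np.float64(44.7)), (50, 50, np.float64(0.097), [0.61, -0.151, 0.2], np.float64(56.8)), (60, 22, np.float64(0.081), [0.598, -0.153, 0.197], np.float64(64.0)), (70, 13, np.float64(0.081), [0.59, -0.143, 0.188], np.float64(72.4)), (170, 43, np.float64(0.101), [0.493, -0.215, 0.198], np.float64(178.2)), (180, 18, np.float64(0.097), [0.499, -0.218, 0.196], np.float64(181.1)), (280, 29, np.float64(0.085), [0.587, -0.295, 0.191], np.float64(284.8)), (290, 74, np.float64(0.099), [0.6, -0.285, 0.199], np.float64(295.8)), (300, 19, np.float64(0.084), [0.61, -0.28, 0.202], np.float64(304.4)), (310, 6, np.float64(0.084), [0.622, -0.275, 0.2], np.float64(313.4))]
3208 [0.56268561 0.11860717 0.07501945] [0.63800634 0.19410032 0.08703231]
[0.60071365 0.15735092] 0.03517162938785053
```

View pics/w1.png

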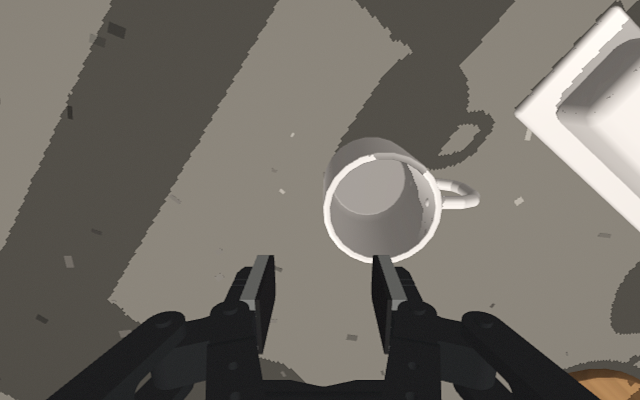

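The wrist view shows the mug at (382,208) with its handle pointing right to (475,197), roughly along the closing axis. The fingers are half open below it. I'll check the handle angle from this view.

```bash
python3 - <<'E'
from h import *
W=cloud(camera("wrist")).reshape(-1,3)
c=np.array([.6004,.156]);d=W[:,:2]-c;r=np.hypot(*d.T)
i=(W[:,2]>.02)&(W[:,2]<.085)&(r>.045)&(r<.085)
a=np.degrees(np.arctan2(d[i,1],d[i,0]));rr=r[i]
print(i.sum())
for lo in(.045,.055,.065,.07):
    j=(rr>=lo)&(rr<lo+.01);print(lo,j.sum(),a[j].mean() if j.any() else 0,a[j].min() if j.any() else 0,a[j].max() if j.any() else 0, W[i][j].mean(0))
E
```

```text
813
0.045 215 -44.95896324633855 -50.78438423562915 -40.185650249931264 [0.63610083 0.12034831 0.06476833]
0.055 351 -45.196756044150575 -50.68018202387558 -41.31982737016366 [0.64284855 0.11325579 0.04612381]
0.065 247 -44.15565161631836 -49.6126339914314 -42.0634094970355 [0.6486453  0.10918726 0.04841557]
0.07 25 -43.2144188602158 -44.83275383344992 -42.41230711033187 [0.65218777 0.10733896 0.04954667]
```

```bash
python3 - <<'E'
from h import *
from scipy.spatial.transform import Rotation as R
for yaw,T,q1,p in((0,0,-.4,1.9),(0,0,-.55,1.9),(0,55,-.9,1.8),(0,55,-1.1,1.6),(0,65,-1.1,1.6),(0,75,-1.1,1.6)):
    # tool frame: y=+y world, z=-z, x = y×z = -x ; then tilt
    M=R.from_euler('x',T,degrees=True)*R.from_matrix(np.array([[-1,0,0],[0,1,0],[0,0,-1.]]))
    E=(R.from_euler('Z',q1)*R.from_euler('Y',p)).inv()*M*R.from_euler('Z',-np.pi/2)
    print(T,q1,p,E.as_euler('ZYZ').round(2))
E
```

```text
0 -0.4 1.9 [-0.    1.24 -1.97]
0 -0.55 1.9 [ 0.    1.24 -2.12]
55 -0.9 1.8 [ 0.63  2.09 -2.37]
55 -1.1 1.6 [ 0.56  2.36 -2.44]
65 -1.1 1.6 [ 0.74  2.49 -2.3 ]
75 -1.1 1.6 [ 1.    2.59 -2.09]
```

{"op": "carry_out", "data": {"plan": [[[0,0.001,-0.025,0,0,0,0.5],[0,0.001,-0.05,0,0,0,0.5],[0,0.001,-0.075,0,0,0,0.5],[0,0.001,-0.095,0,0,0,0.5],[0,0.001,-0.105,0,0,0,0.5]]]}}

```text
time_s: 6.7
eef_pos: [0.5745, 0.1809, 0.0552]
eef_rot: [-0.0, 0.929, 0.371, -0.0]
wrist_force: [0.0, -0.7, -0.4]
opening: 0.499
grasp_force: 0.0
```

{"op": "carry_out", "data": {"plan": [[[0,0,0,0,0,0,0.5],[0,0,0,0,0,0,0],[0,0,0,0,0,0,0],[0,0,0,0,0,0,0],[0,0,0,0,0,0,0]]]}}

```text
time_s: 7.12
eef_pos: [0.5768, 0.1809, 0.0586]
eef_rot: [0.001, 0.929, 0.371, 0.002]
wrist_force: [1.0, -1.4, 5.3]
opening: 0.05
grasp_force: 54.3
```

{"op": "carry_out", "data": {"plan": [[[0,0,0,0,0,0,0],[0,0,0,0,0,0,0],[0,0,0.01,0,0,0,0],[0,0,0.025,0,0,0,0],[0,0,0.045,0,0,0,0]]]}}

```text
time_s: 7.53
eef_pos: [0.5729, 0.1809, 0.1004]
eef_rot: [-0.001, 0.929, 0.371, -0.002]
wrist_force: [-0.5, 0.7, -1.7]
opening: 0.046
grasp_force: 54.5
```

{"op": "carry_out", "data": {"plan": [[[-0.008,0,0.03,0,0,0.118,0],[-0.016,0,0.06,0,0,0.236,0],[-0.024,0,0.09,0,0,0.354,0],[-0.032,0,0.12,0,0,0.472,0],[-0.04,0,0.149,0,0,0.59,0]]]}}

```text
time_s: 7.95
eef_pos: [0.5336, 0.1811, 0.252]
eef_rot: [-0.0, 0.779, 0.627, -0.0]
wrist_force: [0.2, 1.0, -3.3]
opening: 0.044
grasp_force: 54.5
```

{"op": "carry_out", "data": {"plan": [[[-0.016,-0.02,0,0,0,0.118,0],[-0.032,-0.04,0,0,0,0.236,0],[-0.048,-0.06,0,0,0,0.354,0],[-0.064,-0.08,0,0,0,0.472,0],[-0.08,-0.1,0,0,0,0.59,0]]]}}

```text
time_s: 8.37
eef_pos: [0.4532, 0.0805, 0.2504]
eef_rot: [-0.0, 0.563, 0.827, -0.0]
wrist_force: [-0.3, -0.7, -2.3]
opening: 0.044
grasp_force: 62.7
```

{"op": "carry_out", "data": {"plan": [[[-0.012,-0.034,0,0,0,0.118,0],[-0.024,-0.068,0,0,0,0.236,0],[-0.036,-0.102,0,0,0,0.354,0],[-0.048,-0.136,0,0,0,0.472,0],[-0.06,-0.17,0,0,0,0.59,0]]]}}

```text
time_s: 8.78
eef_pos: [0.3984, -0.0772, 0.2506]
eef_rot: [-0.0, 0.334, 0.943, 0.0]
wrist_force: [1.0, -0.5, -2.0]
opening: 0.045
grasp_force: 62.7
```

{"op": "carry_out", "data": {"plan": [[[0,-0.034,0,0,0,0.116,0],[0,-0.068,0,0,0,0.232,0],[0,-0.102,0,0,0,0.348,0],[0,-0.146,0,0,0,0.464,0],[0,-0.19,0,0,0,0.58,0]]]}}

```text
time_s: 9.2
eef_pos: [0.3992, -0.258, 0.2508]
eef_rot: [0.0, 0.052, 0.999, 0.0]
wrist_force: [0.2, -0.1, -1.9]
opening: 0.041
grasp_force: 62.9
```

{"op": "carry_out", "data": {"plan": [[[0,0,0,0.1,0,0,0],[0,0,0,0.2,0,0,0],[0,0,0,0.3,0,0,0],[0,0,0,0.4,0,0,0],[0,0,0,0.5,0,0,0]]]}}

```text
time_s: 9.62
eef_pos: [0.3998, -0.2574, 0.2514]
eef_rot: [-0.013, 0.053, 0.967, 0.249]
wrist_force: [0.1, -0.5, -2.5]
opening: 0.041
grasp_force: 63.4
```

```bash
python3 - <<'E'
from h import *
from scipy.spatial.transform import Rotation as R
o=get_obs();print(o['q'].round(3),o['eef_pos'],o['wrist_force'],o['grasp_force'])
print(R.from_quat(np.roll(o['eef_rot'],-1)).as_matrix().round(3).tolist())
save(camera("side"),"s2");hooks()
E
```

```text
[-1.007  0.195  1.631  0.266  1.745 -2.48 ] [ 0.39982768 -0.25736735  0.25140545] [ 0.05242721 -0.47209108 -2.49135439] 63.4250247082673
[[-0.994, 0.108, 0.001], [0.096, 0.871, 0.482], [0.051, 0.48, -0.876]]
scene [(30, 8, np.float64(0.086), [0.634, -0.166, 0.19], np.float64(37.0)), (40, 12, np.float64(0.084), [0.625, -0.16, 0.2], np.float64(44.7)), (50, 26, np.float64(0.1), [0.608, -0.156, 0.202], np.float64(56.4)), (60, 12, np.float64(0.084), [0.599, -0.148, 0.196], np.float64(65.1)), (70, 7, np.float64(0.084), [0.593, -0.139, 0.187], np.float64(71.5)), (170, 26, np.float64(0.1), [0.49, -0.213, 0.199], np.float64(177.0)), (280, 4, np.float64(0.078), [0.589, -0.291, 0.19], np.float64(286.3)), (290, 30, np.float64(0.101), [0.602, -0.286, 0.201], np.float64(296.8)), (300, 11, np.float64(0.083), [0.61, -0.279, 0.202], np.float64(304.6)), (310, 14, np.float64(0.086), [0.626, -0.273, 0.196], np.float64(316.1))]
side [(50, 17, np.float64(0.075), [0.6, -0.164, 0.196], np.float64(58.1)), (60, 19, np.float64(0.082), [0.598, -0.152, 0.196], np.float64(64.4)), (70, 12, np.float64(0.081), [0.591, -0.144, 0.189], np.float64(72.1))]
```

View pics/s2.png

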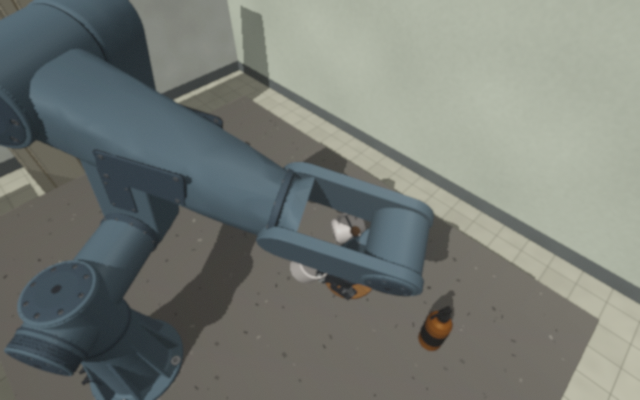

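```bash
cat >> h.py <<'E'
from scipy.spatial.transform import Rotation as R
def target(T,yaw=-2):
    return R.from_euler('z',yaw,degrees=True)*R.from_euler('x',T,degrees=True)*R.from_matrix(np.diag([-1,1,-1.]))
def rot(o): return R.from_quat(np.roll(o['eef_rot'],-1))
def eye(o): # TCP and eye, tool y=mug y, tool z=-mug z (tool axes)
    return np.array(o['eef_pos'])+rot(o).apply([0,.0878,.0125])
E
python3 - <<'E'
from h import *
o=get_obs()
print((target(57)*rot(o).inv()).as_rotvec().round(3),eye(o))
E
```

```text
[ 0.492 -0.086  0.048] [ 0.40901538 -0.17519723  0.28010484]
```

{"op": "carry_out", "data": {"plan": [[[0,-0.003,0,0.098,-0.017,0.01,0],[0,-0.006,-0.01,0.197,-0.034,0.019,0],[0,-0.009,-0.02,0.295,-0.052,0.029,0],[0,-0.012,-0.03,0.394,-0.069,0.038,0],[0,-0.016,-0.04,0.492,-0.086,0.048,0]]]}}

```text
time_s: 10.18
eef_pos: [0.4004, -0.2728, 0.2112]
eef_rot: [0.01, 0.013, 0.879, 0.476]
wrist_force: [0.6, -0.6, -3.3]
opening: 0.042
grasp_force: 63.7
```

{"op": "carry_out", "data": {"plan": [[[0,0,-0.01,0,0,0,0],[0,0,-0.025,0,0,0,0],[0,0,-0.045,0,0,0,0],[0,0,-0.06,0,0,0,0],[0,0,-0.066,0,0,0,0]]]}}

```text
time_s: 10.6
eef_pos: [0.3999, -0.2717, 0.1433]
eef_rot: [0.009, 0.014, 0.879, 0.476]
wrist_force: [-0.2, -0.1, -2.1]
opening: 0.045
grasp_force: 63.8
```

```bash
python3 - <<'E'
from h import *
o=get_obs()
print(o['q'].round(3),o['eef_pos'],o['wrist_force'],(target(57)*rot(o).inv()).as_rotvec().round(3),eye(o))
c=camera("scene");W=cloud(c);np.save("s3.npy",W)
img=c["pixels"][100:200,240:370,::-1];cv2.imwrite("pics/s3.png",cv2.resize(img,None,fx=6,fy=6,interpolation=cv2.INTER_CUBIC))
p=W.reshape(-1,3);e=eye(o)
i=(abs(p[:,0]-e[0])<.012)&(abs(p[:,1]-e[1])<.035)&(p[:,2]>.185)&(p[:,2]<.26);print(i.sum(),p[i].round(3).tolist())
E
```

```text
[-1.121  0.647  1.483  0.427  1.916 -2.711] [ 0.39993318 -0.2717093   0.14330573] [-0.19560878 -0.05421703 -2.14112654] [ 0.003  0.002 -0.002] [ 0.40174373 -0.2132306   0.20995446]
124 [[0.391, -0.243, 0.217], [0.394, -0.246, 0.212], [0.402, -0.233, 0.227], [0.402, -0.228, 0.23], [0.397, -0.227, 0.227], [0.4, -0.22, 0.234], [0.397, -0.218, 0.233], [0.408, -0.248, 0.217], [0.404, -0.247, 0.214], [0.399, -0.246, 0.211], [0.404, -0.236, 0.222], [0.403, -0.232, 0.224], [0.404, -0.227, 0.227], [0.406, -0.22, 0.233], [0.402, -0.218, 0.232], [0.399, -0.216, 0.23], [0.401, -0.21, 0.236], [0.41, -0.247, 0.214], [0.408, -0.243, 0.214], [0.401, -0.244, 0.208], [0.405, -0.236, 0.217], [0.404, -0.232, 0.219], [0.401, -0.229, 0.218], [0.407, -0.214, 0.232], [0.401, -0.215, 0.227], [0.402, -0.209, 0.232], [0.4, -0.206, 0.233], [0.411, -0.246, 0.21], [0.411, -0.241, 0.213], [0.402, -0.244, 0.204], [0.405, -0.236, 0.211], [0.4, -0.236, 0.208], [0.397, -0.233, 0.207], [0.393, -0.231, 0.205], [0.391, -0.228, 0.206], [0.403, -0.209, 0.228], [0.4, -0.205, 0.228], [0.397, -0.203, 0.227], [0.411, -0.241, 0
[... 1321 characters left out ...]
215, 0.186], [0.394, -0.212, 0.186], [0.391, -0.205, 0.188], [0.407, -0.186, 0.215], [0.406, -0.182, 0.216], [0.412, -0.216, 0.193], [0.408, -0.214, 0.191], [0.406, -0.211, 0.192], [0.4, -0.212, 0.185], [0.395, -0.206, 0.186], [0.394, -0.202, 0.187], [0.405, -0.188, 0.206], [0.402, -0.186, 0.205], [0.413, -0.22, 0.186], [0.413, -0.211, 0.192], [0.408, -0.21, 0.188], [0.406, -0.207, 0.189], [0.402, -0.205, 0.186], [0.403, -0.195, 0.194], [0.406, -0.187, 0.202], [0.402, -0.185, 0.2], [0.413, -0.211, 0.187], [0.413, -0.206, 0.19], [0.413, -0.201, 0.193], [0.404, -0.199, 0.187], [0.407, -0.191, 0.196], [0.404, -0.189, 0.193], [0.402, -0.186, 0.195], [0.41, -0.199, 0.186], [0.406, -0.192, 0.188]]
```

View pics/s3.png

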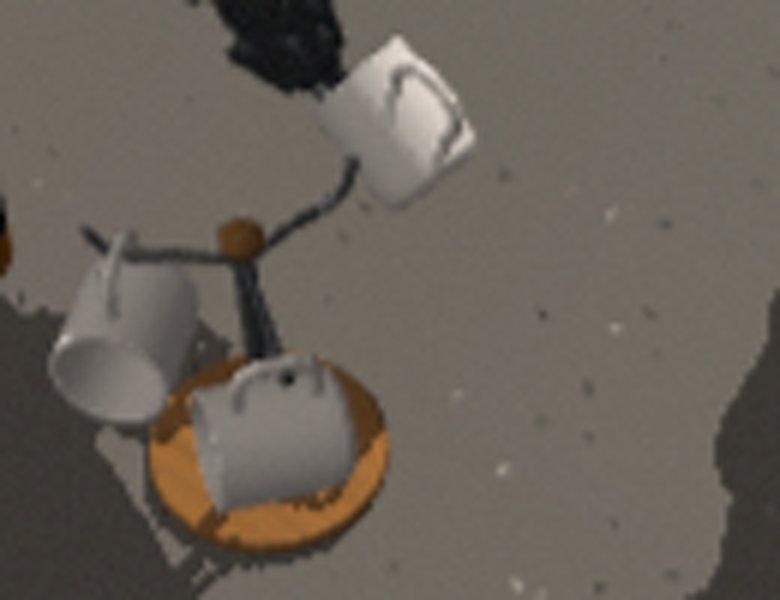

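Crop: the held mug's handle is at about (430,100) and the hook tip at (350,165). The measured handle points agree with the computed eye to 2 mm. I'll insert now.

{"op": "carry_out", "data": {"plan": [[[0.01,0,0,0,0,0,0],[0.025,0,0,0,0,0,0],[0.04,0,0,0,0,0,0],[0.055,0,0,0,0,0,0],[0.065,0,0,0,0,0,0]]]}}

```text
time_s: 11.07
eef_pos: [0.4667, -0.2733, 0.1457]
eef_rot: [0.01, 0.014, 0.88, 0.475]
wrist_force: [-4.0, -1.4, -5.9]
opening: 0.043
grasp_force: 62.2
```

{"op": "carry_out", "data": {"plan": [[[0.005,0,0,0,0,0,0],[0.01,0,-0.003,0,0,0,0],[0.015,0,-0.007,0,0,0,0],[0.019,0,-0.01,0,0,0,0],[0.022,0,-0.012,0,0,0,0]]]}}

```text
time_s: 11.48
eef_pos: [0.487, -0.2728, 0.1319]
eef_rot: [0.009, 0.015, 0.879, 0.477]
wrist_force: [-0.3, -0.5, -2.8]
opening: 0.038
grasp_force: 63.2
```

```bash
python3 - <<'E'
from h import *
o=get_obs()
print(o['eef_pos'],o['wrist_force'],eye(o))
c=camera("scene")
a=c["pixels"][110:185,245:345,::-1];cv2.imwrite("pics/s4.png",cv2.resize(a,None,fx=7,fy=7,interpolation=cv2.INTER_CUBIC))
E
```

```text
[ 0.48703436 -0.27276648  0.13188773] [-0.33522853 -0.50901396 -2.75689429] [ 0.48889859 -0.21449596  0.19871708]
```

View pics/s4.png

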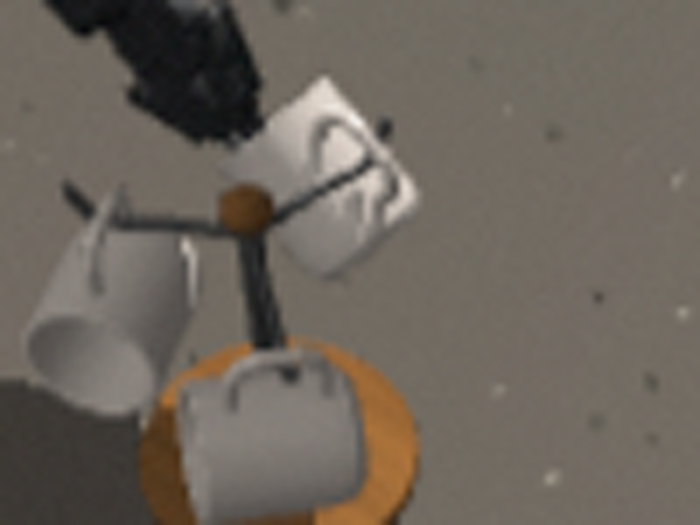

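The hook wire passes through the handle opening, with the tip visible at (383,128) beyond it. Next I'll lower the mug onto the seat with a bit more tipping.

{"op": "carry_out", "data": {"plan": [[[0,0.0012,-0.0045,0.017,0,0,0],[0,0.0024,-0.009,0.035,-0.001,0,0],[0,0.0037,-0.0135,0.052,-0.001,0,0],[0,0.0049,-0.018,0.07,-0.002,0,0],[0,0.0061,-0.021,0.087,-0.003,0,0]]]}}

```text
time_s: 11.95
eef_pos: [0.4865, -0.2663, 0.111]
eef_rot: [0.01, 0.014, 0.856, 0.517]
wrist_force: [0.6, 2.0, 4.1]
opening: 0.043
grasp_force: 64.1
```

{"op": "carry_out", "data": {"plan": [[[0,0,-0.001,0,0,0,0],[0,0,-0.001,0,0,0,0],[0,0,-0.002,0,0,0,0],[0,0,-0.002,0,0,0,0],[0,0,-0.002,0,0,0,0]]]}}

```text
time_s: 12.37
eef_pos: [0.487, -0.267, 0.1106]
eef_rot: [0.01, 0.014, 0.857, 0.515]
wrist_force: [-0.2, 0.3, 5.1]
opening: 0.048
grasp_force: 65.2
```

```bash
python3 - <<'E'
from h import *
o=get_obs()
print(o['q'].round(2),o['eef_pos'],o['wrist_force'],eye(o),o['torque'])
hooks()
E
```

```text
[-1.02  0.84  1.29  0.56  1.95 -2.61] [ 0.48703035 -0.26703043  0.11058277] [-0.19271366  0.33198761  5.11345105] [ 0.48854754 -0.2147435   0.18219887] [0.62124073 0.02368997 0.06448868]
scene [(30, 13, np.float64(0.088), [0.635, -0.167, 0.193], np.float64(36.0)), (40, 10, np.float64(0.085), [0.624, -0.16, 0.204], np.float64(45.0)), (50, 29, np.float64(0.1), [0.608, -0.159, 0.201], np.float64(55.3)), (60, 13, np.float64(0.084), [0.6, -0.144, 0.195], np.float64(65.4)), (160, 14, np.float64(0.085), [0.492, -0.196, 0.197], np.float64(164.5)), (170, 31, np.float64(0.099), [0.491, -0.21, 0.201], np.float64(174.8)), (180, 8, np.float64(0.082), [0.488, -0.224, 0.205], np.float64(185.2)), (190, 14, np.float64(0.104), [0.486, -0.239, 0.188], np.float64(195.3)), (200, 29, np.float64(0.103), [0.49, -0.252, 0.184], np.float64(204.7)), (210, 5, np.float64(0.08), [0.507, -0.256, 0.185], np.float64(212.8)), (280, 6, np.float64(0.084), [0.588, -0.293, 0.196], np.float64(285.1)), (290, 39, np.float64(0.098), [0.599, -0.284, 0.2], np.float64(295.8)), (300, 7, np.float64(0.084), [0.614, -0.28, 0.202], np.float64(306.6)), (310, 14, np.float64(0.086), [0.625, -0.275, 0.193], np.float64(315.1))]
side [(30, 17, np.float64(0.084), [0.631, -0.171, 0.192], np.float64(35.9)), (40, 16, np.float64(0.082), [0.622, -0.162, 0.201], np.float64(45.0)), (50, 54, np.float64(0.1), [0.61, -0.154, 0.2], np.float64(55.5)), (60, 19, np.float64(0.084), [0.599, -0.147, 0.194], np.float64(65.1)), (70, 7, np.float64(0.08), [0.592, -0.145, 0.186], np.float64(71.1)), (270, 7, np.float64(0.086), [0.579, -0.297, 0.185], np.float64(278.9)), (280, 28, np.float64(0.084), [0.587, -0.293, 0.194], np.float64(284.9)), (290, 71, np.float64(0.1), [0.598, -0.286, 0.198], np.float64(294.4)), (300, 14, np.float64(0.084), [0.611, -0.282, 0.201], np.float64(304.1)), (310, 5, np.float64(0.084), [0.621, -0.278, 0.199], np.float64(311.6))]
```

{"op": "carry_out", "data": {"plan": [[[0,0,0.001,0,0,0,0.4],[0,0,0.001,0,0,0,0.4],[0,-0.034,0.019,0,0,0,0.4],[0,-0.068,0.038,0,0,0,0.4],[0,-0.09,0.07,0,0,0,0.4]]]}}

```text
time_s: 12.88
eef_pos: [0.4859, -0.358, 0.1774]
eef_rot: [0.009, 0.016, 0.857, 0.515]
wrist_force: [1.2, -1.0, -1.1]
opening: 0.4
grasp_force: 0.0
```

{"op": "carry_out", "data": {"plan": [[[-0.01,0,0.03,0,0,0,0.4],[-0.03,0,0.06,0,0,0,0.4],[-0.05,0,0.09,0,0,0,0.4],[-0.06,0,0.11,0,0,0,0.4],[-0.07,0,0.12,0,0,0,0.4]]]}}

```text
time_s: 13.3
eef_pos: [0.4163, -0.3579, 0.3023]
eef_rot: [0.011, 0.014, 0.859, 0.512]
wrist_force: [0.5, -0.6, 0.3]
opening: 0.398
grasp_force: 0.0
```

```bash
python3 - <<'E'
from h import *
o=get_obs();print(o['eef_pos'],o['wrist_force'])
hooks();c=camera("scene")
a=c["pixels"][90:190,215:345,::-1];cv2.imwrite("pics/s5.png",cv2.resize(a,None,fx=6,fy=6,interpolation=cv2.INTER_CUBIC))
E
```

```text
[ 0.41633138 -0.35786169  0.30231148] [ 0.51911332 -0.61459049  0.2968401 ]
scene [(30, 13, np.float64(0.087), [0.635, -0.167, 0.193], np.float64(36.4)), (40, 11, np.float64(0.083), [0.625, -0.16, 0.202], np.float64(44.7)), (50, 29, np.float64(0.101), [0.608, -0.158, 0.201], np.float64(55.2)), (60, 16, np.float64(0.086), [0.6, -0.143, 0.193], np.float64(66.1)), (150, 12, np.float64(0.088), [0.492, -0.183, 0.191], np.float64(155.6)), (160, 8, np.float64(0.084), [0.49, -0.197, 0.2], np.float64(165.2)), (170, 32, np.float64(0.098), [0.491, -0.211, 0.201], np.float64(175.1)), (180, 10, np.float64(0.083), [0.488, -0.226, 0.193], np.float64(186.5)), (280, 5, np.float64(0.082), [0.586, -0.292, 0.193], np.float64(284.1)), (290, 37, np.float64(0.097), [0.599, -0.284, 0.2], np.float64(295.3)), (300, 8, np.float64(0.084), [0.611, -0.279, 0.203], np.float64(305.3)), (310, 13, np.float64(0.086), [0.625, -0.275, 0.195], np.float64(314.8))]
side [(30, 17, np.float64(0.083), [0.631, -0.17, 0.191], np.float64(36.3)), (40, 14, np.float64(0.081), [0.622, -0.163, 0.201], np.float64(44.4)), (50, 41, np.float64(0.098), [0.615, -0.148, 0.202], np.float64(55.3)), (60, 7, np.float64(0.082), [0.603, -0.148, 0.198], np.float64(62.4)), (280, 19, np.float64(0.084), [0.588, -0.294, 0.196], np.float64(285.5)), (290, 74, np.float64(0.1), [0.598, -0.286, 0.199], np.float64(294.2)), (300, 13, np.float64(0.084), [0.612, -0.282, 0.202], np.float64(304.3)), (310, 5, np.float64(0.084), [0.621, -0.278, 0.199], np.float64(311.6))]
```

View pics/s5.png

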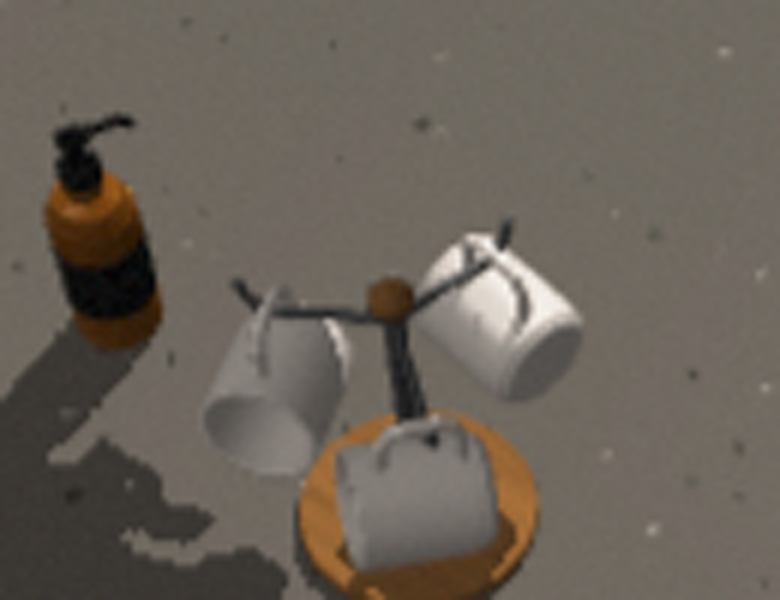

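The loose mug hangs on the empty hook, with the handle over the wire at crop (490,265), and the robot is clear. I'll back off and let it settle.

{"op": "carry_out", "data": {"plan": [[[-0.02,0,0.02,0,0,0,0.4],[-0.04,0,0.04,0,0,0,0.4],[-0.06,0,0.06,0,0,0,0.4],[-0.08,0,0.08,0,0,0,0.4],[-0.08,0,0.08,0,0,0,0.4]]]}}

```text
time_s: 13.87
eef_pos: [0.3354, -0.3577, 0.381]
eef_rot: [0.01, 0.015, 0.858, 0.514]
wrist_force: [-0.2, -0.4, -0.4]
opening: 0.401
grasp_force: 0.0
```

{"op": "carry_out", "data": {"plan": [[[0,0,0,0,0,0,0.4],[0,0,0,0,0,0,0.4],[0,0,0,0,0,0,0.4],[0,0,0,0,0,0,0.4],[0,0,0,0,0,0,0.4]]]}}

```text
time_s: 14.28
eef_pos: [0.3374, -0.3565, 0.3782]
eef_rot: [0.009, 0.014, 0.857, 0.515]
wrist_force: [-0.8, -0.8, -0.1]
opening: 0.399
grasp_force: 0.0
```

{"op": "carry_out", "data": {"plan": [[[0,0,0,0,0,0,0.4],[0,0,0,0,0,0,0.4],[0,0,0,0,0,0,0.4],[0,0,0,0,0,0,0.4],[0,0,0,0,0,0,0.4]]]}}

```text
time_s: 14.7
eef_pos: [0.3368, -0.3569, 0.3794]
eef_rot: [0.01, 0.014, 0.857, 0.514]
wrist_force: [-0.1, -0.2, -1.1]
opening: 0.399
grasp_force: 0.0
```

{"op": "carry_out", "data": {"plan": [[[0,0,0,0,0,0,0.4],[0,0,0,0,0,0,0.4],[0,0,0,0,0,0,0.4],[0,0,0,0,0,0,0.4],[0,0,0,0,0,0,0.4]]]}}

```text
time_s: 15.12
eef_pos: [0.3368, -0.3569, 0.3794]
eef_rot: [0.01, 0.014, 0.857, 0.514]
wrist_force: [0.1, 0.3, -0.4]
opening: 0.404
grasp_force: 0.0
```

{"op": "carry_out", "data": {"plan": [[[0,0,0,0,0,0,0.4],[0,0,0,0,0,0,0.4],[0,0,0,0,0,0,0.4],[0,0,0,0,0,0,0.4],[0,0,0,0,0,0,0.4]]]}}

```text
time_s: 15.53
eef_pos: [0.3368, -0.3569, 0.3793]
eef_rot: [0.01, 0.014, 0.857, 0.515]
wrist_force: [-0.4, -0.2, -0.1]
opening: 0.401
grasp_force: 0.0
```

{"op": "carry_out", "data": {"plan": [[[0,0,0,0,0,0,0.4],[0,0,0,0,0,0,0.4],[0,0,0,0,0,0,0.4],[0,0,0,0,0,0,0.4],[0,0,0,0,0,0,0.4]]]}}

```text
time_s: 15.95
eef_pos: [0.3369, -0.3569, 0.3793]
eef_rot: [0.01, 0.014, 0.857, 0.515]
wrist_force: [0.1, 0.7, -0.5]
opening: 0.399
grasp_force: 0.0
```

{"op": "carry_out", "data": {"plan": [[[0,0,0,0,0,0,0.4],[0,0,0,0,0,0,0.4],[0,0,0,0,0,0,0.4],[0,0,0,0,0,0,0.4],[0,0,0,0,0,0,0.4]]]}}

```text
time_s: 16.37
eef_pos: [0.3369, -0.3569, 0.3793]
eef_rot: [0.01, 0.014, 0.857, 0.515]
wrist_force: [0.0, -0.3, 0.7]
opening: 0.4
grasp_force: 0.0
```

{"op": "carry_out", "data": {"plan": [[[0,0,0,0,0,0,0.4],[0,0,0,0,0,0,0.4],[0,0,0,0,0,0,0.4],[0,0,0,0,0,0,0.4],[0,0,0,0,0,0,0.4]]]}}

```text
time_s: 16.78
eef_pos: [0.3368, -0.3569, 0.3793]
eef_rot: [0.01, 0.014, 0.857, 0.515]
wrist_force: [-0.2, -0.1, -0.0]
opening: 0.396
grasp_force: 0.0
```

```bash
python3 - <<'E'
from h import *
I=[]
for k in range(4):
    c=camera("scene");I.append(c["pixels"][90:190,215:345,::-1]);W=cloud(c)
    p=W.reshape(-1,3);i=(abs(p[:,0]-.475)<.06)&(abs(p[:,1]+.215)<.09)&(p[:,2]>.06)&(p[:,2]<.175)
    print(p[i].min(0).round(3),p[i].max(0).round(3),p[i].mean(0).round(4));[camera("scene") for _ in range(2)]
hooks()
cv2.imwrite("pics/s6.png",cv2.resize(np.hstack([I[0],I[2]]),None,fx=3,fy=3,interpolation=cv2.INTER_CUBIC))
E
```

```text
[ 0.447 -0.263  0.092] [ 0.531 -0.167  0.175] [ 0.4974 -0.2039  0.1482]
[ 0.447 -0.266  0.092] [ 0.529 -0.169  0.175] [ 0.4982 -0.2073  0.1484]
[ 0.446 -0.268  0.091] [ 0.53  -0.173  0.175] [ 0.4987 -0.2098  0.1487]
[ 0.443 -0.269  0.093] [ 0.529 -0.169  0.175] [ 0.4977 -0.207   0.1481]
scene [(30, 14, np.float64(0.088), [0.635, -0.168, 0.191], np.float64(36.0)), (40, 11, np.float64(0.085), [0.623, -0.162, 0.2], np.float64(44.6)), (50, 28, np.float64(0.099), [0.608, -0.158, 0.2], np.float64(55.2)), (60, 13, np.float64(0.085), [0.601, -0.144, 0.196], np.float64(65.3)), (150, 12, np.float64(0.082), [0.498, -0.186, 0.191], np.float64(155.8)), (160, 10, np.float64(0.082), [0.493, -0.198, 0.198], np.float64(165.2)), (170, 30, np.float64(0.096), [0.492, -0.211, 0.2], np.float64(175.3)), (180, 9, np.float64(0.086), [0.486, -0.224, 0.196], np.float64(185.1)), (280, 8, np.float64(0.084), [0.589, -0.293, 0.195], np.float64(286.0)), (290, 34, np.float64(0.097), [0.599, -0.283, 0.199], np.float64(295.9)), (300, 9, np.float64(0.083), [0.612, -0.281, 0.202], np.float64(305.3)), (310, 12, np.float64(0.085), [0.625, -0.275, 0.196], np.float64(315.3))]
side [(30, 19, np.float64(0.083), [0.631, -0.17, 0.192], np.float64(36.7)), (40, 13, np.float64(0.083), [0.621, -0.162, 0.201], np.float64(45.5)), (50, 57, np.float64(0.099), [0.61, -0.154, 0.2], np.float64(55.6)), (60, 22, np.float64(0.085), [0.599, -0.147, 0.194], np.float64(65.6)), (70, 4, np.float64(0.081), [0.592, -0.142, 0.185], np.float64(71.6)), (270, 6, np.float64(0.083), [0.58, -0.297, 0.185], np.float64(279.2)), (280, 26, np.float64(0.085), [0.587, -0.295, 0.194], np.float64(284.3)), (290, 74, np.float64(0.1), [0.598, -0.286, 0.199], np.float64(294.3)), (300, 14, np.float64(0.084), [0.613, -0.282, 0.201], np.float64(305.1)), (310, 4, np.float64(0.082), [0.621, -0.277, 0.199], np.float64(311.9))]
```

View pics/s6.png

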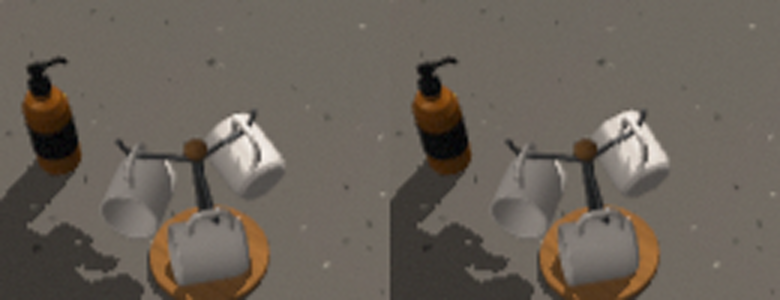

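In both frames the mug hangs on the front hook (around (245,150) and (632,150)), swinging only a few mm. The soap pump is in place. I'll wait a little longer, then hand in.

{"op": "carry_out", "data": {"plan": [[[0,0,0,0,0,0,0.4],[0,0,0,0,0,0,0.4],[0,0,0,0,0,0,0.4],[0,0,0,0,0,0,0.4],[0,0,0,0,0,0,0.4]]]}}

```text
time_s: 17.9
eef_pos: [0.3369, -0.3569, 0.3793]
eef_rot: [0.01, 0.014, 0.857, 0.515]
wrist_force: [0.4, 0.3, 0.2]
opening: 0.402
grasp_force: 0.0
```

{"op": "carry_out", "data": {"plan": [[[0,0,0,0,0,0,0.4],[0,0,0,0,0,0,0.4],[0,0,0,0,0,0,0.4],[0,0,0,0,0,0,0.4],[0,0,0,0,0,0,0.4]]]}}

```text
time_s: 18.32
eef_pos: [0.3369, -0.3569, 0.3793]
eef_rot: [0.01, 0.014, 0.857, 0.515]
wrist_force: [-0.3, -0.4, -0.5]
opening: 0.402
grasp_force: 0.0
```

{"op": "carry_out", "data": {"plan": [[[0,0,0,0,0,0,0.4],[0,0,0,0,0,0,0.4],[0,0,0,0,0,0,0.4],[0,0,0,0,0,0,0.4],[0,0,0,0,0,0,0.4]]]}}

```text
time_s: 18.73
eef_pos: [0.3368, -0.3569, 0.3793]
eef_rot: [0.01, 0.014, 0.857, 0.515]
wrist_force: [0.0, 0.5, 0.1]
opening: 0.402
grasp_force: 0.0
```

{"op": "carry_out", "data": {"plan": [[[0,0,0,0,0,0,0.4],[0,0,0,0,0,0,0.4],[0,0,0,0,0,0,0.4],[0,0,0,0,0,0,0.4],[0,0,0,0,0,0,0.4]]]}}

```text
time_s: 19.15
eef_pos: [0.3369, -0.3569, 0.3793]
eef_rot: [0.01, 0.014, 0.857, 0.515]
wrist_force: [-0.0, 0.3, -0.5]
opening: 0.399
grasp_force: 0.0
```

```bash
python3 -c "
from bench import hand_in
print(hand_in())"
```

```text
the job is handed in; nothing more can be done
None
```

I turned the stand until the empty hook faced the front (it ended about 5° off straight ahead), hung the mug on it by its handle, and handed the job in at about 19 s; the mug hung freely with only a slight swing, and the robot never touched the soap pump, pepper mill or butter dish.

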